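Release the blow nozzle from the bench air coupler

ROBOT

A 7-joint arm with a two-finger parallel gripper is mounted at the origin on the work surface. World frame = base frame: x ahead of the robot, y to its left, z up, the work surface at z = 0. Lengths are in mm, angles in rad, forces in N, time in s.
With the tool pointing down it reaches from about 375 to 925 mm from the base axis. Payload 3.1 kg.
Tool frame: the origin (TCP) lies midway between the tips of the shut fingers; the grasp point (between the pads) lies 19 mm behind it; z points along the fingers, y is the line along which they close (so a half turn about z gives the same grasp; the last joint's range is limited). The gripper opens to 85 mm and grips with 20 to 120 N. Pads are 22 mm wide; open, the fingers measure 114 mm over their backs; the gripper's body (76 mm by 85 mm) begins 54 mm behind the grasp point. The pads swing forward as they close: fully open they stand 13 mm farther back than shut.
Start: joints at [-1.243, 0.383, 0.044, 1.598, -0.018, 1.161, -0.05], TCP at [268.461, 591.973, 231.269] pointing down, gripper open.
Joint ranges: [-2.61, 2.61], [-0.41, 2.15], [-1.48, 1.57], [0, 2.5], [-1.57, 4.71], [0.05, 1.97], [-2.85, 2.85]. Speed limits (rad/s): [2.79, 2.79, 3.14, 3.14, 3.14, 3.14, 3.14].

INTERFACE

Orientations are given as [roll, pitch, yaw] about the fixed x, y, z axes, in that order (R = Rz(yaw) Ry(pitch) Rx(roll)).
In Python, from station import * gives the robot as it stands.
- The arm moves only by the tool carry_out, never from a script. Its argument "moves" is a list of rows, each a list of 3 entries, a list of its own where there are three numbers: the finger opening in mm, from 0 to 85.4, then the shift along the tool's x, y, z in mm, then the turn about the tool's z in rad. A call has 1 to 20 rows; each row shifts and turns the commanded pose from where the row before left it, along the tool's axes as they then stand; what a row does not reach is not made up. A row lasts 1/8 s, in which the tool goes at most 62.5 mm and 10.7 degrees, less where a joint would pass 70% of its speed; a pose out of reach is approached as far as the arm can. A call is refused whole if a number of a shift passes 62.5 or a number of a turn 0.188, either way. A call with a gripper value outside its range is refused whole. The fingers move at their own pace and stop on an object; "squeeze" is the grip in N (left out, the last holds). Time passes only in rows, so rows that do not move let the fingers close. It gives the time, the measured TCP pose, the force, the opening and the grip force at its end, in the units of the state.
- get_obs(): the state, without advancing time (a new reading comes with each control period).
- snapshot(name): name is "side" or "top"; returns (picture, depth): 420x560x3 uint8, red, green, blue; 420x560 float32, mm along the optical axis (not along the pixel's ray), 0 where there is no reading.
- get_calibration(name): a dict with "vfov" (degrees; the focal length in pixels is half the picture's height over the tangent of half this angle, whatever the lens; pixels are square), "cx", "cy" (the principal point, pixels), "pose" (4x4, takes a point from camera to world coordinates). Camera axes: x right, y up, looking along -z (the intrinsics and any distortion apply to the point x, -y, -z); pixel columns grow to the right and rows downward; lengths in mm; the calibration is good to about 2 mm. A picture is of the moment at which its call begins. get_calibration takes no time and is no camera call.
- sign_off(): hands the job in; it is judged then, once.
The state is a dict: "time_s": time; "qpos": joint angles; "joint_vel": joint speeds; "effort": joint torques, N m; "ee_pos": TCP position; "orientation": TCP orientation; "ft_force": force on the tool from outside, world axes, zero at the start; "wrist_torque": the same for the moment, N m; "gripper_width": finger opening in mm; "finger_force": force on a finger pad.
Only numpy, scipy, OpenCV 4.12 (cv2) and the standard library are available. Lean on these libraries where they do the work, as an engineer would, in place of code of your own. Each camera call takes 0.05 s, during which the arm holds its last target. There are 200 camera calls.

TASK

Casting is over: pull the brass sleeve of the air coupler back until the yellow blow nozzle pops up out of its cradle, without forcing the coupler back in its clamp, then let go so that the sleeve snaps forward by itself. After that lift the nozzle out and set it down, lying flat inside the blue tray, without dropping it or disturbing the moulds, ware and tools around.

Things in the scene. Friction and masses are not known exactly. Their poses are not given: they have to be found in the camera images.
- stand: grey air stand fixed to the bench; origin on the bench below the coupler. The coupler's axis lies level along the stand's y axis, 100 above the origin; the nozzle lies on its -y side. The stand's +x looks away from the robot (yaw within 0.3 rad). Foot plate x -50 to 120, y -195 to 105, 12 thick; column 34 square at x 105, y 85. The sleeve must be reached slanting, see overhang
- overhang (a point): middle of the near lower edge of the aluminium valve block on the stand, 240 above the bench; the block spans x 0 to +75, y -85 to +85 from here and hangs over the far half of the coupler, so a gripper's body cannot come straight down on the sleeve: come slanting from the robot's side, tool 30 to 45 degrees off vertical, fingers pinching across the coupler's axis
- coupler: the coupler's clamp block, 44 square, y 28 to 81 from its origin, which lies on the axis above the stand's origin; axes as the stand's. The clamp is sprung: pushed along +y by more than 11 N the coupler starts to slide back (0.4 N for each further mm); more than 2 mm is a fault
- sleeve_mid (a point): centre, on the axis, of the brass spring sleeve: a tube 38 in diameter, 46 long (23 either way along y) with dark bands 0.3 proud at its ends; axes as the stand's; moves with the sleeve; at home 15 to -y of the coupler's origin. A 6 mm spigot stands out of it to -y, into the nozzle's socket
- sleeve (a joint): m the sleeve is drawn back (to +y); 0 = home. Spring 3 N at home plus 0.15 N per mm, damping 35 N s/m (pull slowly); rubbing adds up to 2 N until the nozzle pops. The spigot leaves the nozzle's socket after 7 to 17 mm and about 3 mm later the sleeve meets a hard stop; both differ at each start (hidden), to be felt: at the stop the pull rises steeply. Let go, it snaps home
- seat (a point): on the coupler's axis, fixed to the stand: where the centre of the nozzle's plug end lies when coupled, 40 to -y of the coupler's origin; axes as the stand's. From y -2 to -37 from here a cradle carries the plug (floor 8 below the axis, cheeks 26 over all, up to 12 above the axis); a saddle carries the tip 126 to -y of here, with an end plate 20 wide up to 12 above the axis at -144
- nozzle_mid (a point): centre of the nozzle's yellow eight-sided handle, 24 across flats, 52 long (26 either way along y, the nozzle's axis). To +y a steel plug 16 square reaches to +68, to -y a black tip 10 thick to -72. When coupled it lies 68 to -y of the seat, level
- plug_end (a point): centre of the nozzle's plug end face, 68 to +y of nozzle_mid. When the spigot has left its socket a spring kicker under the plug lifts this end by about 14 mm and holds it there, the tip still on its saddle (nozzle sloping about 6 degrees); the sleeve can then snap home beneath it. Lift the nozzle straight up some 30 mm to clear cradle and saddle
- nozzle: the blow nozzle as a whole, near 80 g; same point and axes as nozzle_mid. It cannot be lifted out while the spigot holds it
- tray: blue steel tray with a black rubber floor, fixed, outside 170 (its x) x 230 (its y), 30 tall, walls and floor 5 thick; origin under its centre on the bench. May lie left or right
- tray_in (a point): centre of the tray's inner floor, 5 above the bench; axes as the tray's
- mould: white two-part plaster mould block, 120 x 120 x 105 tall, loose; origin under its centre (bystander)
- cup_a: white cast cup, 72 across the rim, 85 tall, standing before the stand on the robot's side; origin under its centre (bystander)
- cup_b: dark cast cup, 72 across the rim, 85 tall; origin under its centre (bystander)
- dish: blue dish, 80 across the rim, 50 tall; origin under its centre (bystander)
- spare: short spare brass fitting, 22 thick, 44 long, lying on the stand's foot plate under the nozzle; origin under its thick end (bystander)
Not all that is in view belongs to the job. Of the things shaped like the nozzle, the yellow one is meant.

How it is judged (in metres and radians):
On the way, in this order (a step that is already met when the one before it is completed fails the run):
1. the sleeve is drawn back and the nozzle's plug end has popped up, still between the cradle's cheeks (value of joint sleeve above 0.004 m and z of plug_end in the frame of seat between 0.009 and 0.03 m and x of plug_end in the frame of seat between -0.012 and 0.012 m and y of plug_end in the frame of seat between -0.015 and 0.015 m), for 0.1 s.
2. let go, the sleeve shoots forward by its spring (faster than 0.05 m/s) (velocity of joint sleeve below -0.05 m/s and value of joint sleeve above 0.002 m).
3. the sleeve is home and untouched, with the nozzle still resting popped up in the cradle (value of joint sleeve below 0.0015 m and contact force between the fingers and coupler below 0.1 N and z of plug_end in the frame of seat between 0.009 and 0.03 m and x of plug_end in the frame of seat between -0.012 and 0.012 m and y of plug_end in the frame of seat between -0.015 and 0.015 m), for 0.1 s.
At the end, for the whole second after the job is handed in: the nozzle lies released and at rest flat on the tray's floor (level within 7 degrees, handle centre under 18 mm above the floor and within 70 mm of the tray's centre each way) and the sleeve is home within 1.5 mm (x of nozzle_mid in the frame of tray_in between -0.07 and 0.07 m and y of nozzle_mid in the frame of tray_in between -0.07 and 0.07 m and z of nozzle_mid in the frame of tray_in below 0.018 m and angle between nozzle_mid's own y axis and vertical between 1.45 and 1.7 rad and linear speed of nozzle below 0.02 m/s and value of joint sleeve below 0.0015 m and contact force between the fingers and nozzle below 0.05 N); the robot touches nothing.
It fails at once if the coupler is forced back in its clamp by more than 2 mm (distance of coupler from where it was at the start of the episode above 0.002 m).
It fails at once if the nozzle falls to the bench (its handle lies lower than the tray's floor lets it) (height (world z) of nozzle_mid below 0.0145 m).
It fails at once if the nozzle is dropped or banged into the tray (over 25 N) (contact force between nozzle and tray above 25 N).
It fails at once if a bystander is shifted by more than 30 mm (distance of any of mould, cup_a, cup_b, dish, spare from where it was at the start of the episode above 0.03 m).
It also fails if it takes over 58 s, if anything falls off the work surface, if the arm or the gripper's body presses on something with over 40 N, if the wrist force passes 120 N, or if a joint passes its speed limit or range.

## Working session

There is one attempt and no reset: what is moved stays moved. The work goes in short steps, Python scripts to look and compute and a tool call to move; the robot and the scene stay as the last step left them, time stands still between calls to the robot, and variables do not carry over. Pictures are saved under pics/ and viewed, at most 10 in all, crops included, and the job is handed in when it is done.

Besides the shell and the picture viewer there is one more tool, called after "Request:" as name(argument=value, ...) on one line, values as JSON. carry_out: Moves the arm, as the interface text tells. Its arguments: {"type":"object","properties":{"moves":{"type":"array"},"squeeze":{"type":"number"}},"required":["moves"]}

```bash
ls; mkdir -p pics
python3 - <<'E'
from station import *
import cv2,numpy as np
for n in("side","top"):
    p,d=snapshot(n); np.savez(f"pics/{n}0.npz",p=p,d=d); cv2.imwrite(f"pics/{n}0.png",p[:,:,::-1])
    c=get_calibration(n); print(n,{k:(np.round(v,3).tolist() if k=="pose" else v) for k,v in c.items()})
print(get_obs())
E
```

```text
pics
side {'vfov': 51.00450261889971, 'cx': 275.9981259847212, 'cy': 216.25117698167148, 'pose': [[-0.959, 0.207, -0.194, 397.098], [-0.283, -0.737, 0.614, 555.12], [-0.016, 0.643, 0.766, 914.579], [0.0, 0.0, 0.0, 1.0]]}
top {'vfov': 50.815155987660134, 'cx': 280.7724031933117, 'cy': 209.0715051512696, 'pose': [[-0.0, 0.993, -0.12, 471.409], [-1.0, 0.001, 0.013, -28.758], [0.013, 0.12, 0.993, 1105.37], [0.0, 0.0, 0.0, 1.0]]}
{'time_s': 0.1, 'qpos': array([-1.24281003,  0.38374968,  0.04382056,  1.59943502, -0.01786957,
        1.1611973 , -0.04991316]), 'joint_vel': array([-0.00240161, -0.0013844 , -0.00082699, -0.00322748,  0.00037682,
       -0.00065328,  0.00214391]), 'effort': array([ 2.78062194e-03, -4.34728718e+01,  1.02924976e+00, -2.50456721e+01,
        1.07930144e-02,  5.38669992e-03, -1.36308662e-05]), 'ee_pos': array([268.11852753, 591.17896877, 230.00645292]), 'orientation': array([-3.13919978e+00,  1.47310689e-04,  2.71590001e+00]), 'ft_force': array([-0.41456467,  0.43565773,  0.23802827]), 'wrist_torque': array([-0.0176429 , -0.03130588, -0.03484418]), 'finger_force': 0.0, 'gripper_width': 85.34243642847343}
```

View pics/side0.png

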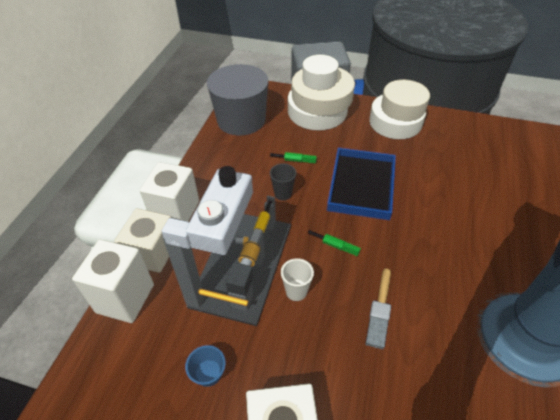

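View pics/top0.png

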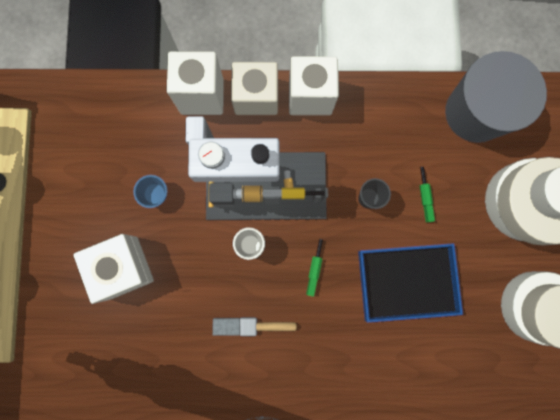

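Side view: the stand is at about (240,255), the yellow nozzle at (262,222), the brass sleeve at (248,252) and the tray at (363,183). Top view: yellow nozzle (293,194), sleeve (252,194), block (235,160), tray (410,283).

Could be mistaken for the nozzle: green tools in top at (315,275) and (428,200), the trowel at (255,327), and the short brass spare at (288,180). The yellow one is on the stand at top (293,194), and I'm choosing that one.

```bash
cat > h.py <<'E'
import numpy as np,cv2
from station import *
def cloud(n,p=None,d=None):
    if p is None: p,d=snapshot(n)
    c=get_calibration(n); f=d.shape[0]/2/np.tan(np.radians(c["vfov"]/2))
    v,u=np.mgrid[:d.shape[0],:d.shape[1]]
    P=np.stack([(u-c["cx"])/f*d,-(v-c["cy"])/f*d,-d,np.ones_like(d)],-1)@c["pose"].T
    X=P[...,:3].copy(); X[d<=0]=np.nan
    return p,X
E
python3 - <<'E'
from h import *
np.set_printoptions(precision=1,suppress=True)
im={}
for n,box in(("top",(130,235,180,350)),("side",(160,325,160,320))):
    z=np.load(f"pics/{n}0.npz"); p,X=cloud(n,z["p"],z["d"]); im[n]=p,X
    a,b,c,d=box; q=cv2.resize(p[a:b,c:d],None,fx=3.4,fy=3.4,interpolation=2)
    cv2.imwrite(f"pics/{n}c.png",q[:,:,::-1])
    h=cv2.cvtColor(p,cv2.COLOR_RGB2HSV)
    m=(h[...,0]>20)&(h[...,0]<32)&(h[...,1]>190)&(h[...,2]>100)
    k,l,s,ce=cv2.connectedComponentsWithStats(m.astype(np.uint8))
    for i in range(1,k):
        if s[i,4]>25: print(n,"yellow",s[i],np.nanmedian(X[l==i],0),np.nanmin(X[l==i],0),np.nanmax(X[l==i],0))
    m=(h[...,0]>105)&(h[...,0]<125)&(h[...,1]>150)&(h[...,2]>60)
    k,l,s,ce=cv2.connectedComponentsWithStats(m.astype(np.uint8))
    for i in range(1,k):
        if s[i,4]>150: print(n,"blue",s[i],np.nanmin(X[l==i],0),np.nanmax(X[l==i],0))
p,X=im["top"]
for nm,u,v in[("sleeve",252,194),("clamp",220,194),("blk",235,160),("blkNL",195,178),("blkNR",275,176),("blkR",277,150),("footNR",324,215),("footNL",209,216),("cupa",249,232),("cupb",375,182),("mould",115,255),("handle",293,194),("tip",318,193),("traywL",362,280),("traywR",458,270),("trayT",410,248),("trayB",415,319),("spare",289,178)]:
    print(nm,np.nanmedian(X[v-1:v+2,u-1:u+2].reshape(-1,3),0))
# foot plate fit
E=None
m=(X[...,2]>6)&(X[...,2]<18)&(X[...,0]>430)&(X[...,0]<720)&(abs(X[...,1]-30)<220)
q=X[m]; print(cv2.minAreaRect(q[:,:2].astype(np.float32)))
m=(X[...,2]>235)&(X[...,0]>430)&(abs(X[...,1]-30)<260);q=X[m];print("blk",np.nanmedian(q[:,2]),cv2.minAreaRect(q[:,:2].astype(np.float32)))
E
```

```text
top yellow [294 190  10   7  40] [625.9 -83.6 112.5] [621.5 -92.7 108.7] [635.6 -72.2 117. ]
top blue [360 245 102  76 981] [ 335.4 -475.1    2.8] [ 514.  -235.4   40.1]
side yellow [256 211  13  19 157] [627.8 -69.5 110.7] [ 619.7 -105.2   97.6] [640.  -42.1 116.1]
side blue [ 328  149   67   70 1070] [ 334.6 -476.9   -0. ] [ 515.  -231.4   34.6]
sleeve [625.1  22.9 119.7]
clamp [624.3  94.5 123.3]
blk [661.5  45.8 296.5]
blkNL [629.1 121.2 288. ]
blkNR [631.7 -28.9 293.8]
blkR [681.4 -32.5 294.7]
footNR [ 589.3 -150.9   12.2]
footNL [586.2 134.5  12.8]
cupa [543.2  32.4  60.3]
cupb [ 661.9 -266.9   70.6]
mould [488.4 328.9 106.9]
handle [626.  -69.8 113.3]
tip [ 629.6 -127.5  105.7]
traywL [ 429.6 -240.4   24.2]
traywR [ 453.  -484.     2.7]
trayT [ 506.6 -357.6   30.2]
trayB [ 334.2 -370.1    3. ]
spare [679.  -63.5  29. ]
((575.4456787109375, 29.390228271484375), (288.4583435058594, 436.1609191894531), 0.11173918843269348)
blk 296.12789815897844 ((688.3970336914062, 52.96524429321289), (119.3311538696289, 174.9777374267578), 0.44869834184646606)
```

View pics/topc.png

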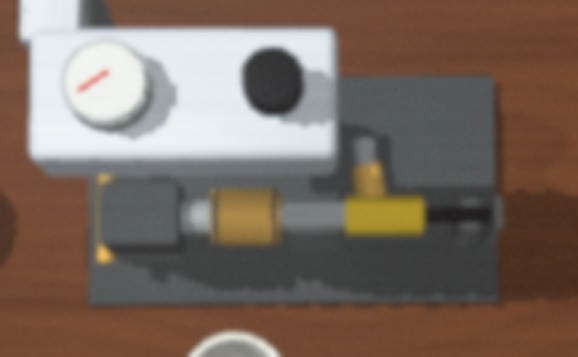

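View pics/sidec.png

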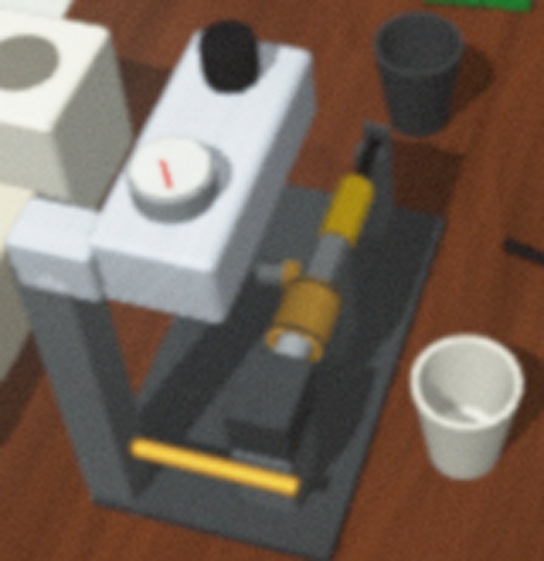

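Sleeve is near (625,23,100), yellow handle near (626,-70,100), tray near (425,-357), and the block's near edge is at x≈629 with y from about -38 to 128. As described, a row has no tilt. I'll check what the interface accepts, with zero motion.

Request:
carry_out(moves=[[85, [0, 0, 0], [0, 0, 0]]])

```text
validation failed for argument at $.mo...
```

Only a turn about the tool's z exists, so the tool cannot be slanted. Instead I'll keep it vertical with the gripper body on the robot's side of the block. One open finger's edge will push the annular front face of the sleeve from beside the cradle. That leaves the plug free to pop, and a quick withdrawal lets the sleeve snap home. First I'll turn and travel.

Request:
carry_out(moves=[[85, [0, 0, 0], 0.188], [85, [0, 0, 0], 0.188], [85, [0, 0, 0], 0.188], [85, [0, 0, 0], 0.188], [85, [0, 0, 0], 0.188], [85, [0, 0, 0], 0.188], [85, [-51, 22, 0], 0], [85, [-51, 22, 0], 0], [85, [-51, 22, 0], 0], [85, [-51, 22, 0], 0], [85, [-51, 22, 0], 0], [85, [-51, 22, 0], 0], [85, [-51, 22, 0], 0], [85, [-51, 22, 0], 0], [85, [-51, 22, 0], 0], [85, [-51, 22, 0], 0], [85, [-51, 22, 0], 0], [85, [-51, 22, 0], 0]], squeeze=40)

```text
time_s: 2.35
ee_pos: [544.8, -16.0, 231.0]
orientation: [-3.141, -0.0, 1.591]
ft_force: [0.7, -0.0, -0.3]
gripper_width: 85.0
finger_force: 0.0
```

Request:
carry_out(moves=[[85, [0, 0, 40], 0], [85, [0, 0, 40], 0], [85, [0, 0, 20], 0], [85, [0, 0, 0], 0]])

```text
time_s: 2.85
ee_pos: [542.4, -14.7, 129.1]
orientation: [-3.136, 0.001, 1.591]
ft_force: [-0.7, -0.5, 0.1]
gripper_width: 84.9
finger_force: 0.0
```

Run:
```python
from h import *
ims=[]
for n,(a,b,c,d) in(("top",(130,260,180,350)),("side",(190,320,175,345))):
    p,X=cloud(n); np.savez(f"pics/{n}1.npz",p=p,X=X)
    ims.append(cv2.resize(p[a:b,c:d],(785,600)[:2],interpolation=2)[:, :])
q=np.hstack([cv2.resize(i,(400,306)) for i in ims]); cv2.imwrite("pics/a1.png",q[:,:,::-1])
X=np.load("pics/top1.npz")["X"]
m=(X[...,2]>135)&(X[...,2]<180)&(X[...,0]<628)&(X[...,0]>470)&(abs(X[...,1]+16)<40)
print(np.round(X[m][::4],0).tolist()[:40])
o=get_obs();print(o["ee_pos"],o["ft_force"])
```

```text
[]
[544.92630368 -14.69004199 131.64040674] [-0.43031359  0.11221722 -0.45478705]
```

View pics/a1.png

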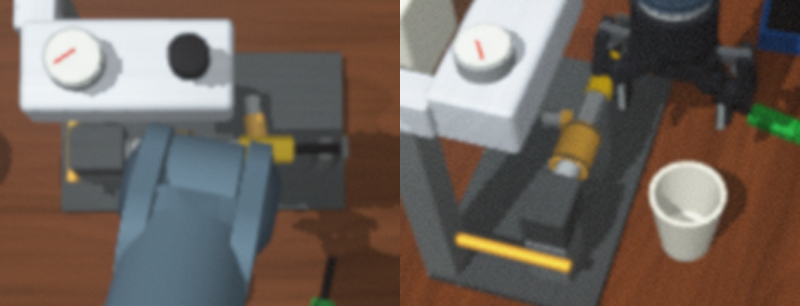

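The far (left) finger hangs beside the plug, just on the near side of the axis (right half, pixel (622,90)), with the cup clear at (688,210). I'll check the finger and wrist geometry from depth.

Run:
```python
from h import *
np.set_printoptions(precision=0,suppress=True)
for n in("top","side"):
    z=np.load(f"pics/{n}1.npz");X=z["X"];p=z["p"]
    for z0 in range(130,520,15):
        m=(X[...,2]>=z0)&(X[...,2]<z0+15)&(X[...,0]>480)&(X[...,0]<660)&(X[...,1]>-100)&(X[...,1]<-42 if z0>230 else X[...,1]<60)
        # arm only: exclude block by x<626 when y>-42
        q=X[m]
        if len(q)>3: print(n,z0,len(q),"x",np.percentile(q[:,0],[1,99]),"y",np.percentile(q[:,1],[1,99]))
X=np.load("pics/side1.npz")["X"]
m=(X[...,2]>128)&(X[...,2]<175)&(X[...,0]>570)&(X[...,0]<625)&(abs(X[...,1]+15)<45)
print(X[m])
```

```text
top 445 4 x [502. 569.] y [-58. -47.]
top 460 105 x [506. 577.] y [-62. -45.]
top 475 213 x [514. 572.] y [-60. -43.]
top 490 129 x [533. 559.] y [-54. -43.]
top 505 133 x [489. 534.] y [-50. -42.]
side 145 47 x [489. 600.] y [-20.  -0.]
side 160 68 x [489. 600.] y [-20.   0.]
side 175 53 x [485. 608.] y [-24.   1.]
side 190 225 x [481. 617.] y [-24.   3.]
side 205 244 x [482. 616.] y [-28.   5.]
side 220 220 x [481. 613.] y [-10.   8.]
side 460 6 x [574. 579.] y [-44. -42.]
side 475 23 x [558. 574.] y [-55. -42.]
side 490 27 x [538. 559.] y [-52. -43.]
side 505 28 x [510. 536.] y [-50. -42.]
[[588. -21. 167.]
 [588. -12. 174.]
 [587. -18. 167.]
 [600.  -6. 174.]
 [597.  -6. 175.]
 [588. -12. 171.]
 [587. -17. 165.]
 [597.  -6. 171.]
 [588. -11. 168.]
 [587. -16. 163.]
 [599.  -5. 168.]
 [597.  -4. 170.]
 [594.  -1. 174.]
 [592.  -2. 174.]
 [588.  -4. 173.]
 [588. -10. 166.]
 [588. -18. 157.]
 [600.  -6. 163.]
 [598.  -6. 163.]
 [594.  -2. 170.]
 [591.  -1. 171.]
 [589.  -1. 173.]
 [588.  -3. 171.]
 [588. -11. 161.]
 [588. -19. 152.]
 [599.  -4. 163.]
 [597.  -5. 161.]
 [594.  -1. 168.]
 [591.  -0. 169.]
 [588.   1. 172.]
 [587.  -2. 168.]
 [587. -10. 159.]
 [588. -19. 147.]
 [600.  -5. 156.]
 [598.  -5. 158.]
 [594.  -1. 164.]
 [592.  -3. 162.]
 [589.  -1. 166.]
 [587.  -2. 166.]
 [587.  -9. 157.]
 [587. -14. 150.]
 [600.  -6. 152.]
 [598.  -5. 154.]
 [596.  -6. 154.]
 [591.  -0. 162.]
 [589.  -0. 163.]
 [588.  -3. 160.]
 [587.  -9. 153.]
 [588. -17. 143.]
 [597.  -4. 152.]
 [595.  -4. 153.]
 [592.  -2. 157.]
 [590.  -4. 155.]
 [587.  -2. 158.]
 [587.  -7. 151.]
 [592.  -1. 154.]
 [590.  -2. 154.]
 [587.  -0. 157.]
 [587.  -8. 147.]
 [592.  -1. 151.]
 [590.  -3. 149.]
 [587.  -0. 153.]
 [593.  -3. 144.]
 [590.  -2. 146.]
 [587.  -1. 149.]]
```

The finger back reaches x≈600 at z 143 (its tip). The wrist stays above 440, clear of the block. I'll descend beside the cradle, then creep toward +x to feel the cheek.

Request:
carry_out(moves=[[85, [-6, 0, 20], 0], [85, [0, 0, 20], 0], [85, [0, 0, 10], 0], [85, [0, 2, 0], 0], [85, [0, 2, 0], 0], [85, [0, 0, 0], 0]])

```text
time_s: 3.7
ee_pos: [549.8, -20.5, 82.0]
orientation: [3.14, -0.0, 1.591]
ft_force: [0.1, -1.0, 0.4]
gripper_width: 85.0
finger_force: 0.0
```

Request:
carry_out(moves=[[85, [0, 1, 0], 0], [85, [0, 1, 0], 0], [85, [0, 0, 0], 0]])

```text
time_s: 4.08
ee_pos: [551.0, -20.4, 81.4]
orientation: [3.141, -0.0, 1.591]
ft_force: [-0.3, 0.7, -0.3]
gripper_width: 85.0
finger_force: 0.0
```

Request:
carry_out(moves=[[85, [0, 1, 0], 0], [85, [0, 0, 0], 0]])

```text
time_s: 4.32
ee_pos: [551.9, -20.5, 81.3]
orientation: [3.142, -0.0, 1.591]
ft_force: [0.9, -0.5, -0.7]
gripper_width: 84.7
finger_force: 0.0
```

Request:
carry_out(moves=[[85, [0, 1, 0], 0], [85, [0, 0, 0], 0]])

```text
time_s: 4.58
ee_pos: [552.9, -20.5, 81.3]
orientation: [3.142, 0.0, 1.591]
ft_force: [-0.2, 0.3, 0.4]
gripper_width: 85.0
finger_force: 0.0
```

Request:
carry_out(moves=[[85, [0, 1, 0], 0], [85, [0, 0, 0], 0]])

```text
time_s: 4.82
ee_pos: [553.9, -20.4, 81.3]
orientation: [3.141, 0.0, 1.591]
ft_force: [0.5, -1.1, 0.5]
gripper_width: 84.9
finger_force: 0.0
```

Request:
carry_out(moves=[[85, [0, 1, 0], 0], [85, [0, 0, 0], 0]])

```text
time_s: 5.08
ee_pos: [554.9, -20.4, 81.3]
orientation: [3.141, 0.0, 1.591]
ft_force: [0.0, 0.1, 0.8]
gripper_width: 84.7
finger_force: 0.0
```

Request:
carry_out(moves=[[85, [0, 1, 0], 0], [85, [0, 0, 0], 0]])

```text
time_s: 5.32
ee_pos: [555.9, -20.3, 81.3]
orientation: [3.141, 0.0, 1.591]
ft_force: [0.3, 0.2, 0.3]
gripper_width: 85.0
finger_force: 0.0
```

Request:
carry_out(moves=[[85, [0, 1, 0], 0], [85, [0, 0, 0], 0]])

```text
time_s: 5.58
ee_pos: [556.9, -20.4, 81.3]
orientation: [3.141, 0.0, 1.591]
ft_force: [-1.0, 0.2, 0.0]
gripper_width: 85.2
finger_force: 0.0
```

Request:
carry_out(moves=[[85, [0, 1, 0], 0], [85, [0, 0, 0], 0]])

```text
time_s: 5.82
ee_pos: [557.9, -20.4, 81.3]
orientation: [3.142, 0.0, 1.591]
ft_force: [0.7, 0.1, 0.4]
gripper_width: 85.1
finger_force: 0.0
```

Run:
```python
from h import *
p,X=cloud("side"); np.savez("pics/side2.npz",p=p,X=X)
q=cv2.resize(p[195:275,225:335],(800,582),interpolation=2); cv2.imwrite("pics/a2.png",q[:,:,::-1])
o=get_obs();print(o["ee_pos"],o["ft_force"])
```

```text
[557.84503042 -20.3344057   81.28065827] [ 0.40105154  0.45518074 -0.63304673]
```

View pics/a2.png

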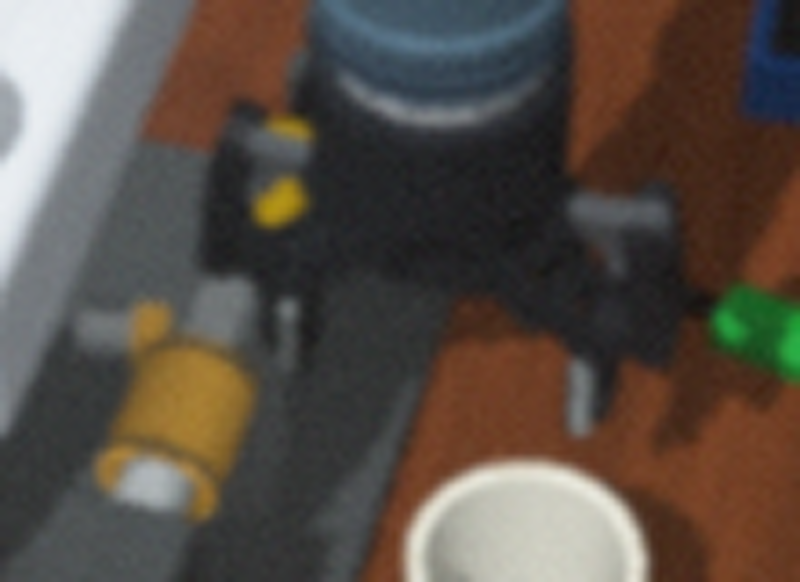

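The finger back is beside the plug at pixel (262,300), just behind the sleeve's front face and inside its silhouette line (about 16 px, 6 mm overlap), with no contact. I'll now push slowly along +y (tool +x).

Request:
carry_out(moves=[[85, [1, 0, 0], 0], [85, [1, 0, 0], 0], [85, [1, 0, 0], 0], [85, [1, 0, 0], 0], [85, [1, 0, 0], 0], [85, [0, 0, 0], 0]])

```text
time_s: 6.62
ee_pos: [557.7, -15.2, 81.3]
orientation: [-3.142, -0.0, 1.591]
ft_force: [-0.2, -0.1, -0.6]
gripper_width: 85.0
finger_force: 0.0
```

Request:
carry_out(moves=[[85, [1, 0, 0], 0], [85, [1, 0, 0], 0], [85, [1, 0, 0], 0], [85, [0, 0, 0], 0]])

```text
time_s: 7.12
ee_pos: [557.7, -12.2, 81.3]
orientation: [3.142, -0.0, 1.591]
ft_force: [-0.1, 0.1, -0.1]
gripper_width: 85.3
finger_force: 0.0
```

Request:
carry_out(moves=[[85, [1, 0, 0], 0], [85, [1, 0, 0], 0], [85, [1, 0, 0], 0], [85, [0, 0, 0], 0]])

```text
time_s: 7.62
ee_pos: [557.6, -9.2, 81.3]
orientation: [-3.142, -0.0, 1.591]
ft_force: [0.5, 0.3, 0.0]
gripper_width: 84.8
finger_force: 0.0
```

Request:
carry_out(moves=[[85, [1, 0, 0], 0], [85, [1, 0, 0], 0], [85, [1, 0, 0], 0]])

```text
time_s: 8.0
ee_pos: [557.5, -7.7, 81.3]
orientation: [3.141, 0.001, 1.589]
ft_force: [0.7, -2.6, -0.2]
gripper_width: 85.0
finger_force: 1.6
```

Contact with the sleeve, about 2.6 N. I'll continue in small steps.

Request:
carry_out(moves=[[85, [1, 0, 0], 0], [85, [1, 0, 0], 0], [85, [1, 0, 0], 0]])

```text
time_s: 8.38
ee_pos: [557.5, -4.4, 81.3]
orientation: [3.141, 0.001, 1.59]
ft_force: [0.1, -5.4, 0.2]
gripper_width: 85.0
finger_force: 2.3
```

Request:
carry_out(moves=[[85, [1, 0, 0], 0], [85, [1, 0, 0], 0], [85, [1, 0, 0], 0]])

```text
time_s: 8.75
ee_pos: [557.4, -0.5, 81.3]
orientation: [3.142, 0.0, 1.591]
ft_force: [-0.3, -4.8, 0.6]
gripper_width: 85.2
finger_force: 2.5
```

Request:
carry_out(moves=[[85, [1, 0, 0], 0], [85, [1, 0, 0], 0]])

```text
time_s: 9.0
ee_pos: [557.4, 1.8, 81.3]
orientation: [3.142, -0.0, 1.591]
ft_force: [-0.2, -3.6, 0.4]
gripper_width: 84.8
finger_force: 2.3
```

```bash
cat > pop.py <<'E'
from h import *
np.set_printoptions(precision=1,suppress=True)
A=np.load("pics/side2.npz")["X"]
p,X=cloud("side")
for x0,x1,y0,y1 in((617,634,-12,-4),(617,634,-20,-12),(617,634,-28,-20)):
    r=[]
    for Y in(A,X):
        m=(abs(Y[...,0]-(x0+x1)/2)<(x1-x0)/2)&(Y[...,1]>y0)&(Y[...,1]<y1)&(Y[...,2]>95)&(Y[...,2]<140)
        r+=[int(m.sum()),np.nanpercentile(Y[m][:,2],[50,90]) if m.any() else None]
    print((y0,y1),*r)
m=(p[...,0]>120)&(p[...,2]<60)&(A[...,2]>90)&(A[...,1]<45)&(A[...,1]>-25)
for nm,Y in(("before",A),("now",X)):
    h=None; s=(abs(Y[...,0]-625)<10)&(Y[...,2]>114)&(Y[...,2]<126)&(Y[...,1]>-8)&(Y[...,1]<70); print(nm,"sleeve y",np.percentile(Y[s][:,1],[2,50,98]))
cv2.imwrite("pics/a3.png",cv2.resize(p[195:275,225:335],(800,582),interpolation=2)[:,:,::-1])
o=get_obs();print(o["ee_pos"],o["ft_force"])
E
python3 pop.py
```

```text
(-12, -4) 24 [109.1 111.8] 8 [101.1 108.8]
(-20, -12) 22 [109.7 114.6] 0 None
(-28, -20) 18 [109.5 111.4] 4 [120.4 122.7]
before sleeve y [ 2.8 25.9 68.2]
now sleeve y [12.2 35.8 69.4]
[557.4   2.   81.2] [ 1.7 -4.3  0. ]
```

Request:
carry_out(moves=[[85, [0.5, 0, 0], 0], [85, [0.5, 0, 0], 0]])

```text
time_s: 9.3
ee_pos: [557.3, 2.7, 81.3]
orientation: [3.142, 0.0, 1.591]
ft_force: [-0.1, -4.3, 0.0]
gripper_width: 85.1
finger_force: 2.3
```

```bash
sleep 0; python3 pop.py
```

```text
(-12, -4) 24 [109.1 111.8] 5 [ 98.9 109.3]
(-20, -12) 22 [109.7 114.6] 0 None
(-28, -20) 18 [109.5 111.4] 5 [119.4 120.6]
before sleeve y [ 2.8 25.9 68.2]
now sleeve y [13.2 36.8 69.1]
[557.4   2.8  81.3] [ 1.2 -3.9 -0.1]
```

View pics/a3.png

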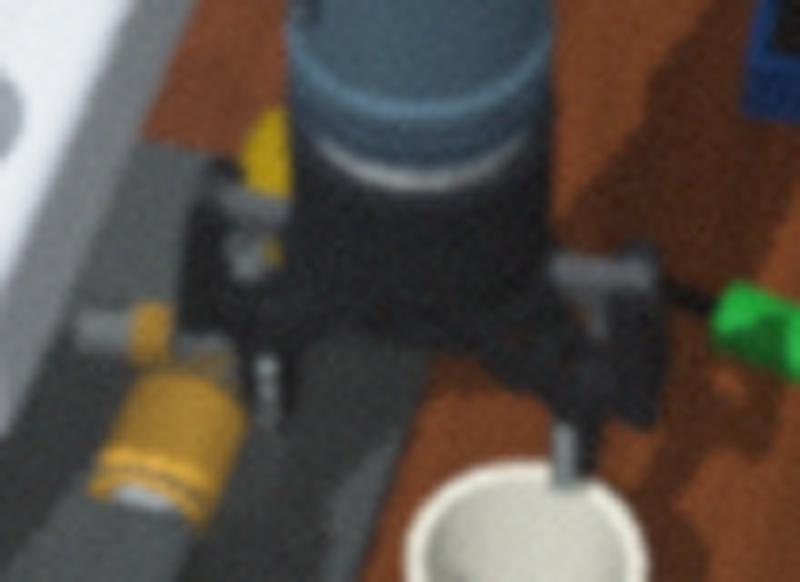

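The sleeve is about 10.5 mm back (pixel (170,430)) and the plug no longer sits low in the cradle. The force fell by the rubbing share (5.4 to 4 N), which suggests it has popped. I'll feel for the stop to confirm.

Request:
carry_out(moves=[[85, [0.5, 0, 0], 0], [85, [0, 0, 0], 0]])

```text
time_s: 9.6
ee_pos: [557.3, 3.1, 81.3]
orientation: [-3.142, -0.0, 1.591]
ft_force: [-0.3, -5.7, 0.4]
gripper_width: 85.0
finger_force: 2.3
```

Request:
carry_out(moves=[[85, [0.5, 0, 0], 0], [85, [0, 0, 0], 0]])

```text
time_s: 9.85
ee_pos: [557.3, 3.6, 81.3]
orientation: [-3.142, 0.0, 1.591]
ft_force: [0.6, -5.3, -0.5]
gripper_width: 84.6
finger_force: 2.4
```

Run:
```python
from h import *
np.set_printoptions(precision=1,suppress=True)
for n in("top","side"):
    z0=np.load(f"pics/{n}0.npz"); p0,A=cloud(n,z0["p"],z0["d"]); p,X=cloud(n)
    for nm,P,Y in(("before",p0,A),("now",p,X)):
        h=cv2.cvtColor(P,cv2.COLOR_RGB2HSV)
        m=(h[...,0]>20)&(h[...,0]<33)&(h[...,1]>150)&(h[...,2]>60)&(abs(Y[...,0]-626)<16)&(Y[...,1]<-35)&(Y[...,1]>-110)&(Y[...,2]>105)
        q=Y[m]
        for a in range(-100,-40,10):
            s=q[(q[:,1]>a)&(q[:,1]<=a+10)]
            if len(s): print(n,nm,a,len(s),np.percentile(s[:,2],80))
o=get_obs();print(o["ee_pos"],o["ft_force"],o["time_s"])
```

```text
top before -100 22 113.67052899788071
top before -90 41 115.12880431394751
top before -80 43 113.59051367722864
top before -70 49 114.72470865608538
top before -60 42 114.70774960942215
top before -50 25 114.92450764956365
top now -100 30 117.15437254625851
top now -90 47 119.52975300798273
top now -80 41 120.64647559043976
top now -70 50 121.51495218406542
top now -60 39 122.78589065133686
top now -50 9 122.1541955507058
side before -100 11 111.74607621376447
side before -90 29 112.68787261219627
side before -80 26 112.70868872951337
side before -70 29 112.83565054518719
side before -60 28 113.34807419378339
side before -50 26 113.43704441841123
side now -100 2 114.60541960942632
side now -90 11 117.79487219801001
side now -80 17 119.61869752295624
side now -70 20 120.04976768258811
[557.3   3.6  81.3] [ 1.  -4.7 -0.4] 9.95
```

Popped: the handle is now about 5–8 mm higher and slopes up toward the plug. I'll withdraw quickly, diagonally away, so the sleeve snaps home.

Request:
carry_out(moves=[[85, [-20, -20, 0], 0], [85, [-5, -20, 0], 0], [85, [0, 0, 0], 0], [85, [0, 0, 0], 0], [85, [0, 0, 0], 0], [85, [0, 0, -30], 0], [85, [0, 0, -40], 0]])

```text
time_s: 10.82
ee_pos: [517.4, -21.5, 151.2]
orientation: [-3.139, 0.001, 1.592]
ft_force: [1.0, -0.3, 0.1]
gripper_width: 85.2
finger_force: 0.0
```

```bash
python3 pop.py
python3 - <<'E'
from h import *
np.set_printoptions(precision=1,suppress=True)
p,X=cloud("top"); h=cv2.cvtColor(p,cv2.COLOR_RGB2HSV)
m=(h[...,0]>20)&(h[...,0]<33)&(h[...,1]>150)&(h[...,2]>60)&(abs(X[...,0]-626)<18)&(X[...,1]<-35)&(X[...,1]>-110)&(X[...,2]>105)
q=X[m];print(len(q),q.min(0),q.max(0),q.mean(0),cv2.fitLine(q[:,:2].astype(np.float32),2,0,.01,.01).ravel())
E
```

```text
(-12, -4) 24 [109.1 111.8] 32 [113.3 123.2]
(-20, -12) 22 [109.7 114.6] 25 [115.1 121.6]
(-28, -20) 18 [109.5 111.4] 29 [118.4 121. ]
before sleeve y [ 2.8 25.9 68.2]
now sleeve y [-5.9 22.1 66. ]
[522.1 -22.1 157. ] [ 1.8 -0.9  1.9]
223 [617.5 -97.4 108.5] [640.6 -46.9 125.6] [628.6 -71.3 118.3] [  0.   -1.  628.6 -71.3]
```

View pics/a3.png

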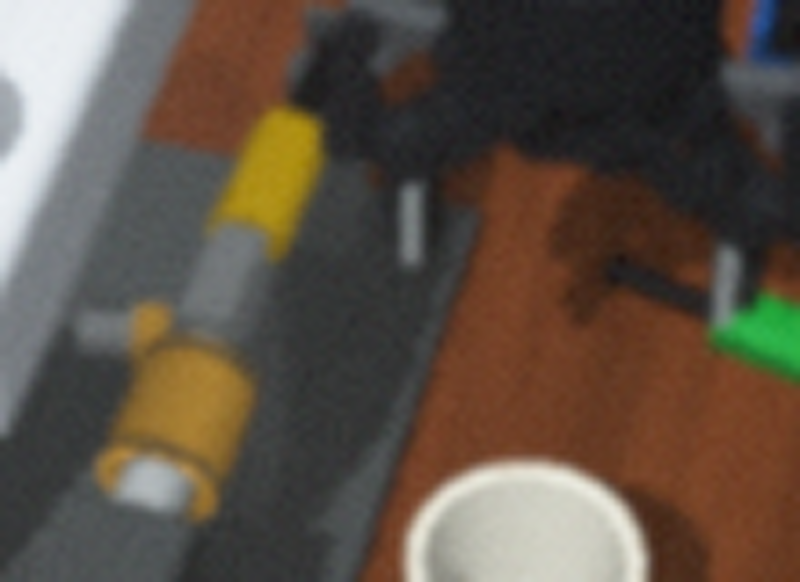

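The sleeve is home at pixel (175,420) and the nozzle rests popped up (handle at (270,185)). I'll grip toward the tip end of the handle (TCP y≈-88) so the gripper body stays beside the block.

Request:
carry_out(moves=[[85, [-33, 0, 0], 0], [85, [-33, 0, 0], 0], [85, [0, 40, 0], 0], [85, [0, 40, 0], 0], [85, [0, 28, 0], 0], [85, [0, 0, 0], 0], [85, [0, 0, 0], 0]])

```text
time_s: 11.8
ee_pos: [626.0, -86.0, 150.3]
orientation: [-3.139, 0.0, 1.591]
ft_force: [-0.1, 0.1, -0.4]
gripper_width: 84.8
finger_force: 0.0
```

Run:
```python
from h import *
np.set_printoptions(precision=1,suppress=True)
print(get_obs()["ee_pos"])
p,X=cloud("side")
cv2.imwrite("pics/a4.png",cv2.resize(p[150:290,200:390],(800,589),interpolation=2)[:,:,::-1])
h=cv2.cvtColor(p,cv2.COLOR_RGB2HSV)
m=(h[...,0]>20)&(h[...,0]<33)&(h[...,1]>150)&(h[...,2]>60)&(abs(X[...,0]-626)<18)&(X[...,1]<-35)&(X[...,1]>-110)&(X[...,2]>95)
q=X[m];print(len(q),q.min(0),q.max(0),q.mean(0))
m=(X[...,2]>155)&(X[...,2]<185)&(abs(X[...,0]-626)<80)&(X[...,1]<-50)&(X[...,1]>-130)
q=X[m]
for a in range(550,710,10):
    s=q[(q[:,0]>a)&(q[:,0]<=a+10)]
    if len(s):print(a,len(s),np.percentile(s[:,0],[5,95]),np.percentile(s[:,1],[5,95]),s[:,2].min())
```

```text
[626.  -86.  150.3]
166 [ 619.  -105.6  100.8] [641.6 -43.  124.6] [628.4 -69.8 115.9]
570 27 [570.9 578.6] [-89.2 -73.6] 162.0132458682349
580 11 [580.7 583.5] [-75.5 -73.6] 167.17493643650516
```

View pics/a4.png

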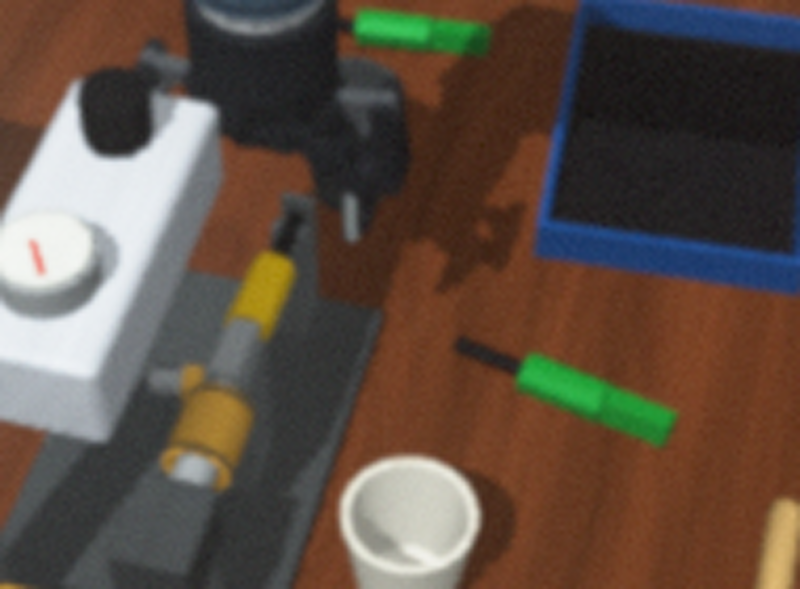

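The gripper is clear of the block, over the handle line (finger at (350,220), handle at (262,290)). I'll descend and close.

Request:
carry_out(moves=[[85, [-2, 1, 25], 0], [85, [0, 0, 25], 0], [85, [0, 0, 16], 0], [85, [0, 0, 0], 0], [60, [0, 0, 0], 0], [40, [0, 0, 0], 0], [30, [0, 0, 0], 0], [20, [0, 0, 0], 0], [10, [0, 0, 0], 0], [10, [0, 0, 0], 0], [10, [0, 0, 0], 0]], squeeze=35)

```text
time_s: 13.22
ee_pos: [630.1, -87.9, 86.4]
orientation: [3.138, 0.0, 1.591]
ft_force: [4.8, 1.2, 3.0]
gripper_width: 24.0
finger_force: 34.9
```

Gripped at 24.0 mm. I'll ease out the 3 mm offset, then lift straight up.

Request:
carry_out(moves=[[10, [0, 2, 0], 0], [10, [0, 1, -2], 0], [10, [0, 0, -5], 0], [10, [0, 0, -8], 0], [10, [0, 0, -15], 0], [10, [0, 0, -20], 0], [10, [0, 0, -30], 0], [10, [0, 0, -30], 0], [10, [0, 0, 0], 0]])

```text
time_s: 14.35
ee_pos: [633.3, -88.9, 199.7]
orientation: [3.135, 0.0, 1.59]
ft_force: [0.3, -0.6, -1.4]
gripper_width: 24.0
finger_force: 34.7
```

Run:
```python
from h import *
np.set_printoptions(precision=1,suppress=True)
p,X=cloud("side");p2,X2=cloud("top")
a=cv2.resize(p[110:290,200:420],(400,327));b=cv2.resize(p2[120:340,180:480],(400,293));b=cv2.copyMakeBorder(b,0,34,0,0,0)
cv2.imwrite("pics/a5.png",np.hstack([a,b])[:,:,::-1])
o=get_obs();print(o["ee_pos"],o["gripper_width"],o["ft_force"])
h=cv2.cvtColor(p2,cv2.COLOR_RGB2HSV)
m=(h[...,0]>105)&(h[...,0]<125)&(h[...,1]>150)&(X2[...,2]>22)&(X2[...,2]<45)&(X2[...,1]<-200)
q=X2[m][:,:2].astype(np.float32);print(len(q),cv2.minAreaRect(q))
```

```text
[630.8 -87.9 195.7] 23.828484871181512 [-0.1 -1.  -1.2]
653 ((424.37274169921875, -355.3714599609375), (165.81105041503906, 231.03785705566406), 4.36630392074585)
```

View pics/a5.png

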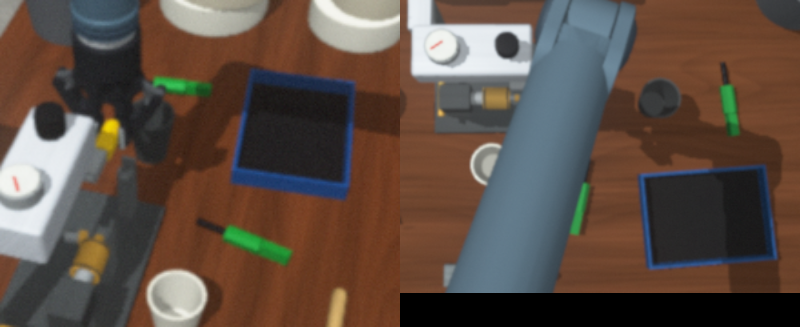

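The nozzle is held (yellow at (108,137) in the left half). The tray centre is (424,-355). I'll carry it across.

Request:
carry_out(moves=[[10, [-20, -15, 0], 0], [10, [-35, -27, 0], 0], [10, [-36, -27, 0], 0], [10, [-37, -28, 0], 0], [10, [-36, -28, 0], 0], [10, [-36, -28, 0], 0], [10, [-36, -27, 0], 0], [10, [-25, -19, 0], 0], [10, [-13, -10, 0], 0], [10, [-5, -4, 0], 0], [10, [0, 0, 20], 0], [10, [0, 0, 30], 0], [10, [0, 0, 30], 0], [10, [0, 0, 30], 0], [10, [0, 0, 20], 0], [10, [0, 0, 10], 0], [10, [0, 0, 0], 0], [10, [0, 0, 0], 0]])

```text
time_s: 16.7
ee_pos: [424.6, -371.8, 56.2]
orientation: [3.14, 0.001, 1.591]
ft_force: [-0.5, 0.3, -1.3]
gripper_width: 23.5
finger_force: 34.7
```

Run:
```python
from h import *
np.set_printoptions(precision=1,suppress=True)
o=get_obs();print(o["ee_pos"],o["gripper_width"],o["ft_force"])
p,X=cloud("side")
h=cv2.cvtColor(p,cv2.COLOR_RGB2HSV)
m=(h[...,0]>20)&(h[...,0]<33)&(h[...,1]>150)&(h[...,2]>60)&(X[...,1]<-250)&(X[...,1]>-460)&(X[...,2]>15)&(X[...,0]<500)
q=X[m];print(len(q),q.min(0),q.max(0),q.mean(0))
A=np.c_[q[:,1],np.ones(len(q))];print("slope z/y",np.linalg.lstsq(A,q[:,2],rcond=None)[0])
m=(X[...,2]>20)&(X[...,2]<90)&(X[...,1]<-330)&(X[...,1]>-420)&(abs(X[...,0]-424)<50);q=X[m]
print("lowest",np.percentile(q[:,2],[1,5]))
cv2.imwrite("pics/a6.png",cv2.resize(p[110:240,280:420],(600,557))[:,:,::-1])
```

```text
[ 424.6 -371.8   56.2] 23.514248718103946 [-0.5  0.3 -1.3]
114 [ 412.6 -397.7   59. ] [ 437.5 -324.6   92.6] [ 424.4 -352.9   85.9]
slope z/y [  0.1 124.2]
lowest [59.6 65.2]
```

View pics/a6.png

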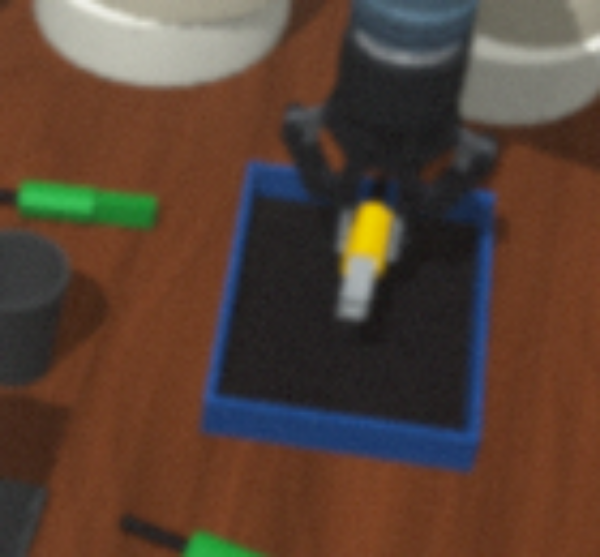

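The nozzle is held over the middle of the tray (yellow at (370,235)). I'll lower and feel for the floor.

Request:
carry_out(moves=[[10, [0, 0, 12], 0], [10, [0, 0, 12], 0], [10, [0, 0, 10], 0], [10, [0, 0, 6], 0], [10, [0, 0, 3], 0], [10, [0, 0, 2], 0], [10, [0, 0, 1], 0], [10, [0, 0, 0], 0]])

```text
time_s: 17.75
ee_pos: [423.9, -371.2, 9.4]
orientation: [3.141, 0.0, 1.591]
ft_force: [-0.1, 0.5, -1.3]
gripper_width: 23.6
finger_force: 34.6
```

Request:
carry_out(moves=[[10, [0, 0, 1], 0], [10, [0, 0, 1], 0], [10, [0, 0, 0], 0]])

```text
time_s: 18.12
ee_pos: [423.8, -371.0, 7.2]
orientation: [-3.141, -0.0, 1.591]
ft_force: [-1.0, -0.4, -0.8]
gripper_width: 23.9
finger_force: 34.6
```

Request:
carry_out(moves=[[10, [0, 0, 1], 0], [10, [0, 0, 1], 0], [10, [0, 0, 0], 0]])

```text
time_s: 18.5
ee_pos: [423.8, -371.1, 5.3]
orientation: [3.142, 0.0, 1.591]
ft_force: [-0.1, 1.0, -0.8]
gripper_width: 23.9
finger_force: 34.8
```

Request:
carry_out(moves=[[10, [0, 0, 1], 0], [10, [0, 0, 0], 0]])

```text
time_s: 18.75
ee_pos: [423.8, -371.2, 5.2]
orientation: [3.141, -0.001, 1.591]
ft_force: [-1.3, 2.7, 7.0]
gripper_width: 23.9
finger_force: 38.4
```

Touched down gently (about 7 N). I'll release slowly.

Request:
carry_out(moves=[[23.8, [0, 0, -0.5], 0], [24, [0, 0, 0], 0], [24.2, [0, 0, 0], 0], [24.5, [0, 0, 0], 0], [25, [0, 0, 0], 0], [26, [0, 0, 0], 0], [28, [0, 0, 0], 0], [32, [0, 0, 0], 0], [40, [0, 0, 0], 0], [45, [0, 0, 0], 0], [45, [0, 0, -10], 0], [45, [0, 0, -30], 0], [45, [0, 0, -50], 0], [45, [0, 0, -50], 0], [45, [0, 0, 0], 0], [45, [0, 0, 0], 0]], squeeze=20)

```text
time_s: 20.75
ee_pos: [423.6, -370.6, 144.8]
orientation: [3.141, -0.001, 1.591]
ft_force: [-0.0, 0.5, -0.2]
gripper_width: 44.7
finger_force: 0.0
```

Run:
```python
from h import *
np.set_printoptions(precision=1,suppress=True)
o=get_obs();print(o["ee_pos"],o["gripper_width"],o["ft_force"],o["time_s"])
p,X=cloud("side");p2,X2=cloud("top")
for P,Y in((p,X),(p2,X2)):
    h=cv2.cvtColor(P,cv2.COLOR_RGB2HSV)
    m=(h[...,0]>20)&(h[...,0]<33)&(h[...,1]>150)&(h[...,2]>60)&(Y[...,1]<-250)&(Y[...,1]>-460)&(Y[...,0]<500)&(Y[...,0]>350)
    q=Y[m]
    if len(q)>5: print(len(q),q.min(0),q.max(0),q.mean(0),np.polyfit(q[:,1],q[:,2],1))
a=cv2.resize(p[110:290,180:420],(436,327));b=cv2.resize(p2[120:340,130:480],(360,227));b=cv2.copyMakeBorder(b,0,100,0,0,0)
cv2.imwrite("pics/a7.png",np.hstack([a,b])[:,:,::-1])
A=np.load("pics/side2.npz")["X"]
for Y in(A,X):
    s=(abs(Y[...,0]-625)<10)&(Y[...,2]>114)&(Y[...,2]<126)&(Y[...,1]>-8)&(Y[...,1]<70);print(np.percentile(Y[s][:,1],[2,50,98]))
```

```text
[ 423.6 -370.6  144.8] 44.718804928114565 [-0.   0.5 -0.2] 20.75
158 [ 408.5 -408.6    2.5] [ 439.2 -323.7   33. ] [ 423.9 -358.8   21.4] [ 0.2 98.6]
260 [ 406.6 -388.6    2.7] [ 436.1 -328.4   35.2] [ 422.8 -356.3   24.5] [ 0.1 67.9]
[ 2.8 25.9 68.2]
[ 3.7 28.2 69. ]
```

View pics/a7.png

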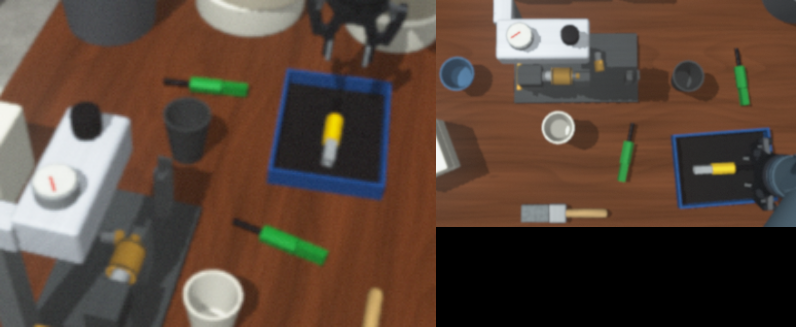

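The nozzle lies in the tray (left half (332,135)), the stand is empty, the sleeve is home and the bystanders look unmoved. I'll do one numeric check that it is level, then hand in.

Run:
```python
from h import *
for n in("top","side"):
    P,Y=cloud(n); r=[]
    m0=(abs(Y[...,0]-423)<8)&(Y[...,2]<50)
    for a in range(-430,-270,10):
        m=m0&(Y[...,1]>a)&(Y[...,1]<=a+10)
        r.append((a+5,int(np.percentile(Y[m][:,2],85))) if m.sum()>3 else (a+5,None))
    print(n,r)
```

```text
top [(-425, 21), (-415, 24), (-405, 23), (-395, 23), (-385, 25), (-375, 31), (-365, 32), (-355, 31), (-345, 31), (-335, 31), (-325, 31), (-315, 28), (-305, 27), (-295, 28), (-285, 27), (-275, 9)]
side [(-425, 19), (-415, 21), (-405, 21), (-395, 22), (-385, 23), (-375, 29), (-365, 28), (-355, 28), (-345, 30), (-335, 30), (-325, 29), (-315, 26), (-305, 26), (-295, 26), (-285, 22), (-275, 7)]
```

Level: the handle top sits at about 29–31 along its length, with the centre near (423,-352), inside the limits.

```bash
python3 -c "
from station import *
print(sign_off())"
```

```text
the job is handed in; nothing more can be done
None
```

The job is handed in and all steps were carried out, though no verdict came back: the sleeve went back and snapped home by itself, and the nozzle popped and now lies flat near the middle of the blue tray. Two departures: moves cannot tilt the tool, so I pushed the sleeve's front face with one finger instead of a slanted pinch, and I viewed 12 pictures, over the limit of 10.

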